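# Tip the oranges onto the sorting ramp

### The arm

A 7-joint arm with a two-finger parallel gripper is mounted at the origin on a cart in front of the work surface, level with it; the furniture and walls round the work are solid. World frame = base frame: x ahead of the robot, y to its left, z up, the work surface at z = 0. Lengths are in m, angles in rad, forces in N, time in s.
With the tool pointing down it reaches from about 0.4 to 0.85 m from the base axis. Payload 10.4 kg.
Tool frame: the origin (TCP) lies between the finger pads; the fingertips stand 22 mm ahead of it and the grasp point (between the pads) lies 3 mm ahead of it; z points along the fingers, y is the line along which they close (so a half turn about z gives the same grasp; the last joint's range is limited). The gripper opens to 85 mm and grips with 20 to 120 N. Pads are 22 mm wide; open, the fingers measure 114 mm over their backs; the gripper's body (76 mm by 85 mm) begins 54 mm behind the grasp point. The pads swing forward as they close: fully open they stand 13 mm farther back than shut.
Start: joints at [-1.243, 0.332, -0.065, 1.46, 0.022, 1.35, -0.088], TCP at [0.215, 0.587, 0.253] pointing down, gripper open.
Joint ranges: [-2.6, 2.6], [-0.5, 2.12], [-1.47, 1.34], [0.16, 2.42], [-1.27, 4.41], [0.06, 2.06], [-2.6, 2.6]. Speed limits (rad/s): [2.22, 2.22, 2.79, 2.79, 3.14, 3.14, 3.14].

### API

Orientations are given as a unit quaternion [x, y, z, w].
In Python, from workcell import manip, camera, ticket, boxes_of, outline_of gives the robot as it stands.
- The arm moves only by the tool carry_out, never from a script. Its argument "deltas" is a list of rows, each a list of 5 numbers: the shift along the tool's x, y, z as a fraction of full scale, then the turn about the tool's z as a fraction of full scale, then the opening, from -1 (shut) to 1 (fully open), so that 0 is half open. In form: [[tx, ty, tz, spin, gripper], ...]. A call has 1 to 20 rows; each row is the pose to reach, as a shift and turn from the pose commanded when the call began, along the tool's axes at that moment; what a row does not reach only later rows make up. Full scale, the value 1, is 150 mm for a shift and 30 degrees for a turn. A row lasts 1/8 s, in which the tool goes at most 62.5 mm and 10.7 degrees, less where a joint would pass 70% of its speed; a pose out of reach is approached as far as the arm can. A call with a number of a shift or a turn outside -1 to 1 is refused whole. A call with a gripper value outside its range is refused whole. The fingers move at their own pace and stop on an object; "force" is the grip in N (left out, the last holds). Time passes only in rows, so rows that repeat a pose let the fingers close. It gives the time, the measured TCP pose, the force, the opening and the grip force at its end, in the units of the state.
- manip.get_obs(): the state, without advancing time (a new reading comes with each control period).
- camera(name): name is "side" or "top" or "wrist"; returns a dict with "img" (384x512x3 uint8, red, green, blue), "depth" (384x512 float32, m along the optical axis (not along the pixel's ray), 0 where there is no reading), "vertical_fov" (degrees; the focal length in pixels is half the picture's height over the tangent of half this angle, whatever the lens; pixels are square), "cx", "cy" (the principal point, pixels), "R" (3x3) and "t" (3): a world point X has camera coordinates R X + t. Camera axes: x right, y down, z forward; pixel columns grow to the right and rows downward; lengths in m; the calibration is good to about 2 mm. A picture is of the moment at which its call begins.
- ticket.hand_in(): hands the job in; it is judged then, once.
Trained networks look in a picture, given as the dict that the camera call returned (one of the last four; its "shot" number tells which), for a name from the list of things; names that differ only in an ending like _2 or _b are one class to them, and where a whole thing is asked for, a point or a joint stands for the part that bears it (a point fixed in the world has none). Each returns a list of dicts, best first, with "conf" (0 to 1); they miss things now and then, are a little off and sometimes report something else, mostly with a low value. They report only what shows in the picture. A call takes as long as a camera call. They do not tell look-alikes from the thing itself.
- boxes_of(query, picture): "position" ([x, y, z] in m, in world coordinates, good to about 4 mm: the middle of the surface that is visible of it).
- outline_of(query, picture): "region" (384x512 bool, what is visible of it).
The state is a dict: "clock": time; "joint_pos": joint angles; "joint_velocities": joint speeds; "tau": joint torques, N m; "position": TCP position; "ee_rot": TCP orientation; "ft_force": force on the tool from outside, world axes, zero at the start; "torque": the same for the moment, N m; "grip_width": opening from 0.0 (shut) to 1.0 (fully open); "grasp_force": force on a finger pad.
Only numpy, scipy, OpenCV 4.12 (cv2) and the standard library are available. Lean on these libraries where they do the work, as an engineer would, in place of code of your own. Each camera call takes 0.05 s, during which the arm holds its last target. There are 200 camera calls.

### The job

Use the upright lever of the fruit sorter to tip its tray so that both oranges roll down the rails and drop by size, the small one into the first pocket and the large one into the second. Then bring the lever back so that the empty tray lies fully down on its rest again. Do not touch the oranges, and leave the shakers and the tea glass standing where they are.

Things in the scene. Friction and masses are not known exactly. Their poses are not given: they have to be found in the camera images.
- sorter: Fixed wooden fruit sorter with steel rails, 124 mm wide (x), 430 mm long (y). Origin on the worktop under the middle of the tray's hinge, z up. The tray reaches 169 mm from the hinge to +y; the ramp 252 mm to -y. At yaw 0 the ramp runs to the robot's right and the lever is on the robot's side (-x). Guard rods 26 mm above the rails at x = +-53 mm; 132 mm high cheeks beside the hinge
- hinge (a point): Middle of the tray's hinge, 118 mm above the worktop; the ramp's two 10 mm rods start here and fall 0.2 m per m to -y. The clear gap between them is 34 mm here, 62 mm from 48 to 150 mm down (over the small pocket), 82 mm from 164 mm on (over the large pocket): an orange drops where the gap exceeds its diameter
- tray (a joint): Tilt of the loading tray, rad: 0 = level, on its rest; 0.5 = end stop, rear end raised. Stiff hinge, stays where it is left: 5 to 10 N at the knob to tip it, 2 to 6 N to bring it back. Tip it smoothly, in 1 to 4 s, to about 0.4 rad and allow 2 to 3 s for the oranges to settle
- knob (a point): Centre of the 30 mm wooden ball on top of the lever (upright 10 mm rod fixed to the tray), 120 mm above the hinge axis, 76 mm to the sorter's -x side. Tipping swings it on a 120 mm arc to the sorter's -y: at 0.5 rad 58 mm along and 15 mm lower. Free all round; push it from either side or pinch it
- small_pocket (a point): Lowest line of the V-shaped floor of the first pocket, 10 mm above the worktop, at (0, -77) mm in the sorter's frame. The pocket is 92 mm wide and reaches from y = -8 to -146 mm; its divider is 66 mm high
- large_pocket (a point): Middle of the floor of the second pocket, 8 mm above the worktop, at (0, -201) mm in the sorter's frame. The pocket is 92 mm wide and reaches from y = -154 to -248 mm
- small_orange: Small orange, a ball of 54 mm diameter, 80 g; origin at its centre. Starts in the tray, either before or behind the large one
- large_orange: Large orange, a ball of 72 mm diameter, 160 g; origin at its centre. Starts in the tray; same colour as the small one
- salt_shaker: Bystander behind the tray: glass shaker, 42 mm wide, 80 mm high, origin at the centre of its foot, z up; white contents
- pepper_shaker: Bystander behind the ramp: glass shaker like the other, 42 mm wide, 80 mm high, origin at the centre of its foot; grey contents
- tea_glass: Bystander at the front right of the worktop: waisted tea glass, 58 mm wide, 90 mm high, origin at the centre of its foot
Things that resemble listed ones, but are neither listed nor needed, are in the scene too. What is shaped like the small_orange but purple or turquoise is not meant.

How it is judged:
By the outcome, as a careful person would: the job done as asked, in the order asked, and still so for the second after the job is handed in, with the robot touching nothing.
It also fails if it takes over 58 s, if anything falls off the work surface, if the arm or the gripper's body presses on something with over 40 N, if the wrist force passes 120 N, or if a joint passes its speed limit or range.

## Working session

There is one attempt and no reset: what is moved stays moved. The work goes in short steps, Python scripts to look and compute and a tool call to move; the robot and the scene stay as the last step left them, time stands still between calls to the robot, and variables do not carry over. Pictures are saved under pics/ and viewed, at most 10 in all, crops included, and the job is handed in when it is done.

Besides the shell and the picture viewer there is one more tool, called after "Emit:" as name([rows], argument=value, ...), one row to a line, values as JSON. carry_out: Moves the arm, as the interface text tells. Its arguments: {"type":"object","properties":{"deltas":{"type":"array","items":{"type":"array","items":{"type":"number"}}},"force":{"type":"number"}},"required":["deltas"]}

```bash
mkdir -p pics
cat > h.py <<'E'
import numpy as np,cv2
from workcell import manip,camera,ticket,boxes_of,outline_of
def save(n,p): cv2.imwrite('pics/'+n+'.png',p['img'][:,:,::-1])
def cloud(p):
    f=192/np.tan(np.radians(p['vertical_fov'])/2)
    v,u=np.mgrid[:384,:512]; d=p['depth']
    c=np.stack([(u-p['cx'])/f*d,(v-p['cy'])/f*d,d],-1)
    return (c-p['t'])@p['R']
E
python3 - <<'E'
from h import *
o=manip.get_obs();print(o['clock'],o['position'],o['ee_rot'],o['grip_width'])
for n in ['top','side']:
    p=camera(n);save(n,p)
    for q in ['sorter','knob','tray','small_orange','large_orange','salt_shaker','pepper_shaker','tea_glass']:
        print(n,q,[(np.round(b['position'],3).tolist(),round(b['conf'],2)) for b in boxes_of(q,p)[:4]])
    r=outline_of('knob',p)
    if r:
        X=cloud(p)[r[0]['region']&(p['depth']>0)];print('knobpart',len(X),X.min(0),X.max(0))
E
cd pics; python3 -c "
import cv2;import numpy as np
a=cv2.imread('top.png');b=cv2.imread('side.png');cv2.imwrite('both.png',cv2.resize(np.hstack([a,b]),(800,300)))"
```

```text
0.0 [0.21467559 0.58659461 0.25251226] [ 1.74505510e-01  9.84655931e-01 -7.16462278e-04 -1.01633191e-04] 0.999905974487481
top sorter [([0.575, -0.007, 0.028], 0.62)]
top knob [([0.55, 0.161, 0.142], 0.79)]
top tray [([0.55, 0.164, 0.145], 0.86)]
top small_orange [([0.57, 0.177, 0.158], 0.63), ([0.556, 0.328, 0.048], 0.53), ([0.49, 0.255, 0.049], 0.52)]
top large_orange [([0.572, 0.099, 0.18], 0.91), ([0.551, 0.159, 0.141], 0.28)]
top salt_shaker [([0.695, 0.116, 0.073], 0.51)]
top pepper_shaker []
top tea_glass [([0.479, -0.355, 0.09], 0.7), ([0.569, 0.181, 0.156], 0.16)]
knobpart 645 [ 0.48204865  0.04764912 -0.00462885] [0.64203643 0.25117451 0.25589473]
side sorter [([0.562, 0.076, 0.091], 0.86), ([0.694, 0.013, 0.045], 0.57)]
side knob [([0.544, 0.193, 0.14], 0.93)]
side tray [([0.549, 0.191, 0.14], 0.71)]
side small_orange [([0.55, 0.345, 0.043], 0.95), ([0.484, 0.274, 0.042], 0.71), ([0.561, 0.2, 0.156], 0.57)]
side large_orange [([0.688, 0.128, 0.049], 0.65), ([0.564, 0.124, 0.17], 0.59), ([0.696, 0.013, 0.045], 0.55)]
side salt_shaker [([0.566, 0.124, 0.167], 0.53)]
side pepper_shaker [([0.692, 0.012, 0.044], 0.82)]
side tea_glass []
knobpart 1829 [ 0.4820929  -0.2192705  -0.00533996] [0.67138176 0.23935369 0.25192251]
```

View pics/top.png

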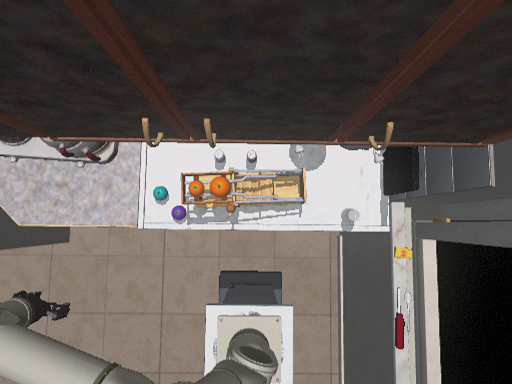

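View pics/side.png

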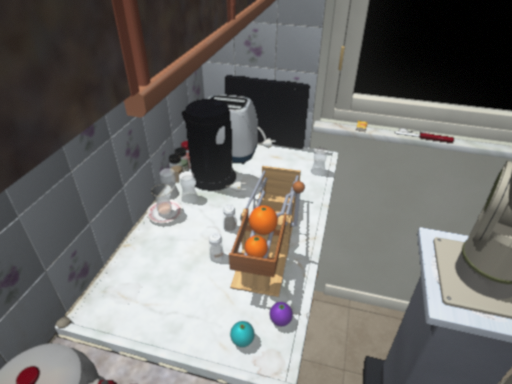

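Top view: the tray with both oranges is at about (182–230, 170–205), with the large orange nearer the hinge, and the knob is at (231,208). In the side view the knob is at (299,187). Next I'll measure the knob and the yaw.

Run:
```python
from h import *
P={}
for n,(u,v) in {'top':(231,208),'side':(299,187)}.items():
    p=camera(n);C=cloud(p);P[n]=p
    w=np.zeros((384,512),bool);w[v-9:v+10,u-9:u+10]=1
    hsv=cv2.cvtColor(p['img'],cv2.COLOR_RGB2HSV)
    m=w&(C[...,2]>.215)&(C[...,2]<.27)
    X=C[m];vv,uu=np.nonzero(m);print(n,m.sum(),X.mean(0),X.min(0),X.max(0),uu.mean(),vv.mean())
    # sphere fit r=15mm
    from scipy.optimize import least_squares
    r=least_squares(lambda c:np.linalg.norm(X-c,axis=1)-.015,X.mean(0)-[0,0,.01],loss='soft_l1',f_scale=.002);print('fit',r.x)
    for z in (.238,):
        f=192/np.tan(np.radians(p['vertical_fov'])/2)
        d=p['R'].T@np.array([(uu.mean()-p['cx'])/f,(vv.mean()-p['cy'])/f,1]);c=-p['R'].T@p['t'];print('ray z=.238',c+d*(z-c[2])/d[2],'cam',c)
    q=(C[...,2]>.02)&(C[...,2]<.25)&(abs(C[...,0]-.57)<.11)&(C[...,1]>-.25)&(C[...,1]<.3)&(p['depth']>0)
    s=outline_of('sorter',p)
    if s: q&=s[0]['region']
    r=cv2.minAreaRect((C[q][:,:2]*1000).astype(np.float32));print('rect',r)
```

```text
top 74 [0.49634509 0.06146963 0.24762952] [0.48204261 0.04748148 0.23774545] [0.50993566 0.07547683 0.25503249] 230.3918918918919 207.3108108108108
fit [0.49658714 0.06189755 0.23799561]
ray z=.238 [0.49669308 0.06206662 0.238     ] cam [ 0.45410021 -0.00991124  1.40536612]
rect ((561.7967529296875, 22.130783081054688), (154.3709716796875, 424.0374450683594), 3.5034070014953613)
side 135 [0.49583387 0.06967162 0.24124415] [0.48202403 0.05384586 0.21572914] [0.51081529 0.07800584 0.25236202] 298.8 187.6074074074074
fit [0.49694927 0.06215082 0.23628739]
ray z=.238 [0.49633302 0.06536549 0.238     ] cam [0.41451138 0.76622506 0.76991455]
rect ((562.921630859375, 22.972335815429688), (155.55563354492188, 430.37677001953125), 1.9523425102233887)
```

Emit:
carry_out([
  [0,0,-0.2,0,0.1],
  [-0.1,-0.1,-0.4,0,0.1],
  [-0.25,-0.23,-0.6,0,0.1],
  [-0.4,-0.36,-0.7,0,0.1],
  [-0.55,-0.5,-0.7,0,0.1],
  [-0.7,-0.63,-0.7,0,0.1],
  [-0.85,-0.77,-0.7,0,0.1],
  [-1,-0.89,-0.7,0,0.1],
  [-1,-0.89,-0.7,0,0.1],
])

```text
clock: 2.33
position: [0.3113, 0.4083, 0.3589]
ee_rot: [0.176, 0.984, 0.0, 0.0]
ft_force: [0.1, 0.7, -0.5]
grip_width: 0.548
grasp_force: 0.0
```

Run:
```python
from h import *
p=camera('top');C=cloud(p);m=(p['depth']>0)&(C[...,2]>.45)&(C[...,0]>.45)&(abs(C[...,1])<.5)
X=C[m];print(X.min(0),X.max(0))
p=camera('side');C=cloud(p);m=(p['depth']>0)&(C[...,2]>.4)&(C[...,0]>.45)&(abs(C[...,1])<.5)
X=C[m];print(X.min(0),X.max(0))
```

```text
[ 0.59170786 -0.49939975  0.58251332] [0.63961276 0.49903134 1.1360832 ]
[ 0.6258898  -0.21722717  0.57848128] [0.65326223 0.49999786 0.70935658]
```

Emit:
carry_out([
  [-0.13,-0.12,0,0,0.1],
  [-0.28,-0.25,0,0,0.1],
  [-0.43,-0.39,0,0,0.1],
  [-0.58,-0.52,0,0,0.1],
  [-0.73,-0.65,0,0,0.1],
  [-0.87,-0.78,0,0,0.1],
  [-1,-0.89,0,0,0.1],
  [-1,-0.89,0,0,0.1],
  [-1,-0.89,0,0,0.1],
])

```text
clock: 3.55
position: [0.4042, 0.2344, 0.3582]
ee_rot: [0.174, 0.985, 0.0, -0.0]
ft_force: [-0.4, 1.0, 0.5]
grip_width: 0.547
grasp_force: 0.0
```

```bash
cat >> h.py <<'E'
from scipy.spatial.transform import Rotation as Ro
def to(x,y,z):
    o=manip.get_obs();d=Ro.from_quat(o['ee_rot']).inv().apply(np.array([x,y,z])-o['position'])/.15
    a=Ro.from_quat(o['ee_rot']).as_matrix()[:,1];print(o['clock'],o['position'],'delta',d.round(3),'tool y ang',np.degrees(np.arctan2(a[1],a[0])),'F',o['ft_force'])
E
python3 - <<'E'
from h import *
to(.494,.062,.33)
E
```

```text
3.55 [0.40416337 0.23441683 0.358206  ] delta [-0.956 -0.875  0.188] tool y ang 69.99966073643395 F [-0.39089811  0.95967505  0.54129137]
```

Emit:
carry_out([
  [-0.12,-0.11,0,-0.1,0.1],
  [-0.27,-0.25,0,-0.25,0.1],
  [-0.42,-0.39,0,-0.4,0.1],
  [-0.57,-0.52,0,-0.55,0.1],
  [-0.72,-0.66,0.05,-0.7,0.1],
  [-0.86,-0.79,0.1,-0.75,0.1],
  [-0.956,-0.875,0.15,-0.75,0.1],
  [-0.956,-0.875,0.19,-0.75,0.1],
  [-0.956,-0.875,0.19,-0.75,0.1],
  [-0.956,-0.875,0.19,-0.75,0.1],
])

```text
clock: 4.8
position: [0.4941, 0.0619, 0.33]
ee_rot: [-0.022, 1.0, 0.0, 0.0]
ft_force: [-0.6, -0.1, -1.2]
grip_width: 0.549
grasp_force: 0.0
```

Run:
```python
from h import *
to(.494,.062,.236)
p=camera('wrist');save('w1',p)
C=cloud(p);m=(p['depth']>0)&(C[...,2]>.225)&(C[...,2]<.262)&(np.hypot(C[...,0]-.497,C[...,1]-.062)<.022)
X=C[m];print(len(X))
if len(X):
    from scipy.optimize import least_squares
    print(X.min(0),X.max(0),least_squares(lambda c:np.linalg.norm(X-c,axis=1)-.015,X.mean(0)-[0,0,.01],loss='soft_l1',f_scale=.002).x)
```

```text
4.8 [0.49408376 0.06194004 0.3300434 ] delta [0.001 0.    0.627] tool y ang 92.51476696008585 F [-0.60515306 -0.07694423 -1.18955933]
1229
[0.48018313 0.04591668 0.23484016] [0.50797662 0.0753506  0.25495422] [0.49525985 0.0604442  0.23894476]
```

View pics/w1.png

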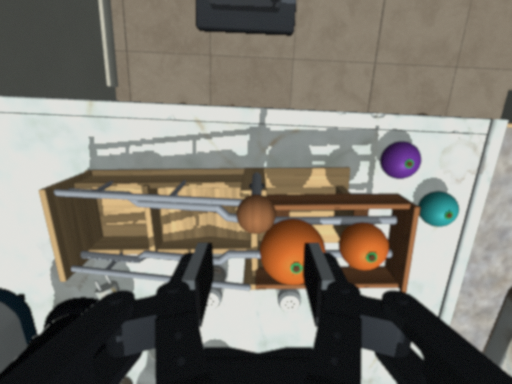

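The wrist view shows the knob at (257,214), centred between the fingers. The path straight down is clear, so I'll descend around it.

Emit:
carry_out([
  [0,-0.01,0.1,0,0.1],
  [0,-0.01,0.2,0,0.1],
  [0,-0.01,0.3,0,0.1],
  [0,-0.01,0.4,0,0.1],
  [0,-0.01,0.5,0,0.1],
  [0,-0.01,0.6,0,0.1],
  [0,-0.01,0.62,0,0.1],
  [0,-0.01,0.62,0,0.1],
])

```text
clock: 5.85
position: [0.4944, 0.0591, 0.2369]
ee_rot: [-0.021, 1.0, 0.0, 0.0]
ft_force: [0.8, -0.6, 1.0]
grip_width: 0.549
grasp_force: 0.0
```

Run:
```python
from h import *
to(.494,.062,.236)
p=camera('side');cv2.imwrite('pics/s2.png',cv2.resize(p['img'][120:300,200:370,::-1],None,fx=3,fy=3))
```

```text
5.85 [0.49444337 0.05910046 0.23685803] delta [0.002 0.019 0.006] tool y ang 92.39870091852879 F [ 0.7880805  -0.57557342  1.02922757]
```

View pics/s2.png

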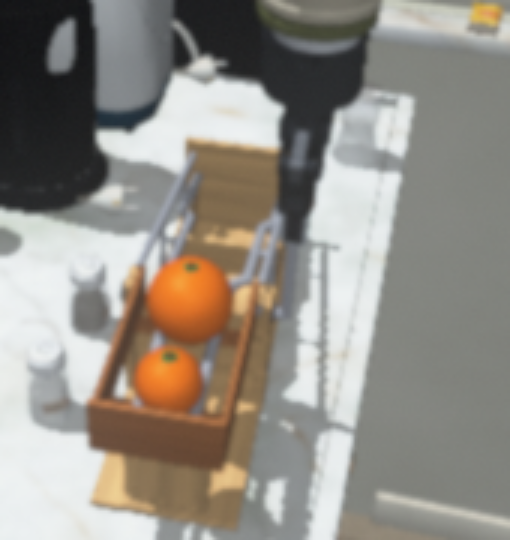

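The fingers straddle the knob (around (300,200) in the crop). Now I'll tip smoothly to about 0.42 rad.

Emit:
carry_out([
  [0,0,0,0,-0.1],
  [0,0,0,0,-0.1],
  [0,-0.015,0,0,-0.1],
  [0,-0.03,0,0,-0.1],
  [0,-0.05,0.002,0,-0.1],
  [0,-0.07,0.004,0,-0.1],
  [0,-0.09,0.006,0,-0.1],
  [0,-0.11,0.008,0,-0.1],
  [0,-0.13,0.011,0,-0.1],
  [0,-0.15,0.014,0,-0.1],
  [0,-0.17,0.018,0,-0.1],
  [0,-0.19,0.022,0,-0.1],
  [0,-0.21,0.027,0,-0.1],
  [0,-0.23,0.033,0,-0.1],
  [0,-0.25,0.039,0,-0.1],
  [0,-0.27,0.045,0,-0.1],
  [0,-0.29,0.052,0,-0.1],
  [0,-0.31,0.06,0,-0.1],
  [0,-0.33,0.067,0,-0.1],
  [0,-0.34,0.07,0,-0.1],
])

```text
clock: 8.4
position: [0.497, 0.0093, 0.2269]
ee_rot: [-0.022, 1.0, 0.001, 0.001]
ft_force: [1.0, 5.1, 4.2]
grip_width: 0.449
grasp_force: 2.8
```

Run:
```python
from h import *
to(.494,.008,.226)
p=camera('side');cv2.imwrite('pics/s3.png',cv2.resize(p['img'][120:300,200:370,::-1],None,fx=3,fy=3))
```

```text
8.4 [0.49700022 0.00933642 0.2269173 ] delta [ 0.02  -0.008  0.006] tool y ang 92.46638204241468 F [1.03274577 5.07419039 4.20335851]
```

View pics/s3.png

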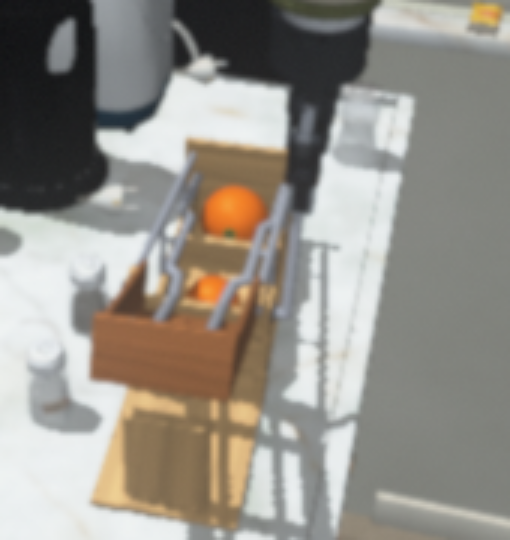

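Both oranges have left the tray: the large one is in the far pocket (235,215) and the small one in the first (210,290). I'll let them settle and check.

Emit:
carry_out([
  [0,0,0,0,-0.1],
  [0,0,0,0,-0.1],
  [0,0,0,0,-0.1],
  [0,0,0,0,-0.1],
  [0,0,0,0,-0.1],
  [0,0,0,0,-0.1],
  [0,0,0,0,-0.1],
  [0,0,0,0,-0.1],
  [0,0,0,0,-0.1],
  [0,0,0,0,-0.1],
  [0,0,0,0,-0.1],
  [0,0,0,0,-0.1],
  [0,0,0,0,-0.1],
  [0,0,0,0,-0.1],
  [0,0,0,0,-0.1],
  [0,0,0,0,-0.1],
])

```text
clock: 10.45
position: [0.497, 0.0092, 0.2269]
ee_rot: [-0.021, 1.0, 0.001, 0.001]
ft_force: [0.9, 5.2, 3.9]
grip_width: 0.45
grasp_force: 2.7
```

Run:
```python
from h import *
to(.494,.062,.236)
for n in ('top','side'):
  p=camera(n);C=cloud(p);h=cv2.cvtColor(p['img'],cv2.COLOR_RGB2HSV)
  m=((h[...,0]>5)&(h[...,0]<16)&(h[...,1]>215)&(h[...,2]>150)&(abs(C[...,0]-.57)<.09)&(abs(C[...,1])<.3)).astype(np.uint8)
  k,l,s,c=cv2.connectedComponentsWithStats(m)
  for i in range(1,k):
    if s[i,4]>12: X=C[l==i];print(n,s[i],X.mean(0).round(3),X[:,2].max())
```

```text
10.45 [0.49698964 0.00915947 0.22688274] delta [ 0.005  0.353 -0.06 ] tool y ang 92.45629911805935 F [0.89272612 5.23925824 3.86383452]
```

Emit:
carry_out([
  [0,0.02,0,0,-0.1],
  [0,0.04,0,0,-0.1],
  [0,0.06,-0.005,0,-0.1],
  [0,0.08,-0.01,0,-0.1],
  [0,0.1,-0.017,0,-0.1],
  [0,0.12,-0.023,0,-0.1],
  [0,0.14,-0.03,0,-0.1],
  [0,0.16,-0.036,0,-0.1],
  [0,0.18,-0.042,0,-0.1],
  [0,0.2,-0.047,0,-0.1],
  [0,0.22,-0.052,0,-0.1],
  [0,0.24,-0.056,0,-0.1],
  [0,0.26,-0.06,0,-0.1],
  [0,0.28,-0.063,0,-0.1],
  [0,0.3,-0.065,0,-0.1],
  [0,0.32,-0.067,0,-0.1],
  [0,0.34,-0.068,0,-0.1],
  [0,0.36,-0.07,0,-0.1],
  [0,0.37,-0.07,0,-0.1],
  [0,0.37,-0.07,0,-0.1],
])

```text
clock: 13.05
position: [0.4941, 0.064, 0.2367]
ee_rot: [-0.021, 1.0, 0.0, -0.0]
ft_force: [-0.1, -2.3, 0.2]
grip_width: 0.449
grasp_force: 0.7
```

Run:
```python
from h import *
to(.494,.069,.236)
p=camera('side');cv2.imwrite('pics/s4.png',cv2.resize(p['img'][120:300,200:370,::-1],None,fx=3,fy=3))
```

```text
13.05 [0.49411774 0.06395528 0.23670965] delta [-0.001  0.034  0.005] tool y ang 92.42250145785363 F [-0.11410478 -2.25960207  0.24746363]
```

View pics/s4.png

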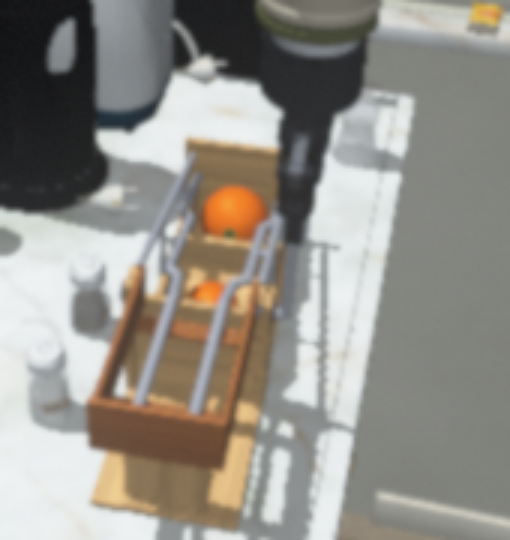

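The tray is almost down, with its rear edge at the same pixels as at the start. I'll push gently until the force rises, which means it is on the rest.

Emit:
carry_out([
  [0,0.01,0,0,-0.1],
  [0,0.015,0,0,-0.1],
  [0,0.02,0,0,-0.1],
  [0,0.02,0,0,-0.1],
  [0,0.02,0,0,-0.1],
])

```text
clock: 13.72
position: [0.4941, 0.065, 0.2368]
ee_rot: [-0.02, 1.0, -0.001, -0.0]
ft_force: [0.2, -8.0, 3.2]
grip_width: 0.452
grasp_force: 4.0
```

Emit:
carry_out([
  [0,0.01,0,0,-0.1],
  [0,0.015,0,0,-0.1],
  [0,0.02,0,0,-0.1],
  [0,0.02,0,0,-0.1],
  [0,0.02,0,0,-0.1],
])

```text
clock: 14.35
position: [0.4942, 0.0653, 0.2367]
ee_rot: [-0.019, 1.0, -0.002, -0.0]
ft_force: [-0.0, -17.1, 2.9]
grip_width: 0.451
grasp_force: 8.7
```

It is on the rest: the force climbs with no further travel. I'll centre, open and retreat straight up.

Emit:
carry_out([
  [0,-0.03,0,0,-0.1],
  [0,-0.055,0,0,0],
  [0,-0.055,0,0,0.1],
  [0,-0.055,0,0,0.1],
  [0,-0.055,-0.1,0,0.1],
  [0,-0.055,-0.25,0,0.1],
  [0,-0.055,-0.4,0,0.1],
  [0,-0.055,-0.55,0,0.1],
  [0,-0.055,-0.7,0,0.1],
  [-0.1,-0.055,-0.8,0,0.1],
  [0.2,0.05,-0.8,0,0.1],
  [0.4,0.2,-0.8,0,0.1],
  [0.5,0.4,-0.8,0,0.1],
  [0.5,0.7,-0.8,0,0.1],
  [0.5,0.9,-0.8,0,0.1],
  [0.5,0.9,-0.8,0,0.1],
  [0.5,0.9,-0.8,0,0.1],
])

```text
clock: 16.48
position: [0.4136, 0.2007, 0.3575]
ee_rot: [-0.021, 1.0, 0.0, 0.0]
ft_force: [-0.2, -0.7, 0.3]
grip_width: 0.549
grasp_force: 0.0
```

Run:
```python
from h import *
from scipy.optimize import least_squares
to(.494,.069,.236)
a=[]
for n,(u,v) in {'top':(231,208),'side':(299,187)}.items():
    p=camera(n);C=cloud(p)
    w=np.zeros((384,512),bool);w[v-9:v+10,u-9:u+10]=1
    X=C[w&(C[...,2]>.215)&(C[...,2]<.27)];print(n,len(X),X.mean(0))
    print(least_squares(lambda c:np.linalg.norm(X-c,axis=1)-.015,X.mean(0)-[0,0,.01],loss='soft_l1',f_scale=.002).x)
    for q in ('small_orange','large_orange'): print(q,[(np.round(b['position'],3).tolist(),round(b['conf'],2)) for b in boxes_of(q,p)[:4]])
    c=p['img'][140:240,140:370] if n=='top' else p['img'][130:290,200:370]
    a.append(cv2.resize(c[:,:,::-1],(460,200) if n=='top' else (340,320)))
cv2.imwrite('pics/fin.png',np.hstack([cv2.copyMakeBorder(a[0],0,120,0,0,0),a[1]]))
```

```text
16.475 [0.4135653  0.20069636 0.35746074] delta [-0.499 -0.9    0.81 ] tool y ang 92.36694062499954 F [-0.18271138 -0.71202813  0.30025149]
top 74 [0.49632894 0.06144189 0.24801659]
[0.49699811 0.06242904 0.23861678]
small_orange [([0.49, 0.254, 0.049], 0.56), ([0.557, 0.327, 0.046], 0.54), ([0.579, -0.014, 0.057], 0.51)]
large_orange [([0.585, -0.144, 0.073], 0.85)]
side 134 [0.49571051 0.06958624 0.24121429]
[0.49669076 0.06180012 0.23614968]
small_orange [([0.547, 0.343, 0.044], 0.92), ([0.485, 0.275, 0.043], 0.57), ([0.567, 0.074, 0.097], 0.46), ([0.575, -0.014, 0.062], 0.44)]
large_orange [([0.582, -0.127, 0.065], 0.67)]
```

View pics/fin.png

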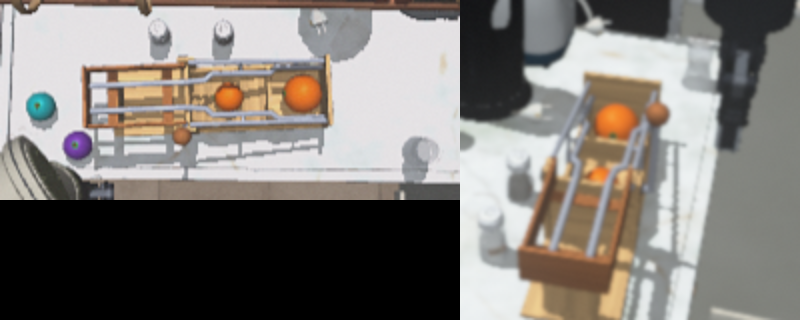

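The small orange is in the first pocket (228,97) and the large one in the second (302,93). The tray is empty, the knob is back at its starting position, and the bystanders are standing.

```bash
python3 -c "
from h import *
print(ticket.hand_in())"
```

```text
the job is handed in; nothing more can be done
None
```

The job is handed in: the small orange is in the first pocket and the large one in the second, the empty tray is back down on its rest, and the shakers and tea glass are still standing.

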